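# Shim the rocking magnetic stirrer

### The arm

A 7-joint arm with a two-finger parallel gripper is mounted at the origin on the work surface. World frame = base frame: x ahead of the robot, y to its left, z up, the work surface at z = 0. Lengths are in m, angles in rad, forces in N, time in s.
With the tool pointing down it reaches from about 0.4 to 0.85 m from the base axis. Payload 4.5 kg.
Tool frame: the origin (TCP) lies on the centre line of the jaws, within the pads' length; the fingertips stand r.tip_extent ahead of it and the grasp point (between the pads) is the TCP (r.tip_extent is the distance from the TCP to the fingertips, in m); z points along the fingers, y is the line along which they close (so a half turn about z gives the same grasp; the last joint's range is limited). The gripper opens to 88 mm and grips with 3 to 60 N. Pads are 18 mm wide; open, the fingers measure 123 mm over their backs; the gripper's body (75 mm by 187 mm) begins 45 mm behind the grasp point.
Start: joints at [1.377, 0.689, -0.195, 1.565, 0.157, 0.902, -0.215], TCP at [0.141, -0.609, 0.225] pointing down, gripper open.
Joint ranges: [-3.01, 3.01], [-0.46, 2.08], [-1.47, 1.51], [0.13, 2.56], [-1, 4.14], [0.04, 2.09], [-2.66, 2.66]. Speed limits (rad/s): [2.57, 2.57, 3.14, 3.14, 3.14, 3.14, 3.14].

### API

Orientations are given as a unit quaternion [x, y, z, w].
In Python, from plant import sensors, vision, finish_job, r gives the robot as it stands. The module is installed in compiled form; this text tells all that it offers.
- The arm moves only by the tool step_arm, never from a script. Its argument "steps" is a list of rows, each a list of 2 entries, a list of its own where there are three numbers: the shift along the tool's x, y, z in cm, then the turn, a rotation vector about the tool's x, y, z in degrees. A call has 1 to 12 rows; each row shifts and turns the commanded pose from where the row before left it, along the tool's axes as they then stand; what a row does not reach is not made up. A row lasts 1/8 s, in which the tool goes at most 62.5 mm and 10.7 degrees, less where a joint would pass 70% of its speed; a pose out of reach is approached as far as the arm can. A call with a gripper value outside its range is refused whole. "claw" is the opening, from -1 (shut) to 1 (fully open), set as the call begins (left out, the last holds). The fingers move at their own pace and stop on an object; "grip_force" is the grip in N (left out, the last holds). Time passes only in rows, so rows that do not move let the fingers close. It gives the time, the measured TCP pose, the force, the opening and the grip force at its end, in the units of the state.
- sensors.get_state(): the state, without advancing time (a new reading comes with each control period).
- vision.snapshot(name): name is "scene" or "top"; returns a dict with "img" (420x560x3 uint8, red, green, blue), "fx", "fy", "cx", "cy" (pixels), "position" and "rotation" of the camera in the world. Camera axes: x right, y down, z forward; pixel columns grow to the right and rows downward; lengths in m; the calibration is good to about 2 mm. A picture is of the moment at which its call begins. There is no depth.
- finish_job(): hands the job in; it is judged then, once.
The state is a dict: "clock": time; "q": joint angles; "qd": joint speeds; "joint_torque": joint torques, N m; "tool_pos": TCP position; "eef_rot": TCP orientation; "contact_force": force on the tool from outside, world axes, zero at the start; "moment": the same for the moment, N m; "opening": opening from 0.0 (shut) to 1.0 (fully open); "finger_force": force on a finger pad.
Only numpy, scipy, OpenCV 4.12 (cv2) and the standard library are available. Lean on these libraries where they do the work, as an engineer would, in place of code of your own. Each camera call takes 0.05 s, during which the arm holds its last target. There are 200 camera calls.

### The job

The magnetic stirrer rocks and rattles on the bench because one of its feet is too short. With the fingertips alone, push the wooden wedge, thin end first, under that foot just until it is snug, without lifting the stirrer or shoving it out of place, then press down firmly on top of the stirrer over that corner to make sure that it no longer rocks (if it does, push the wedge further and test again). Do not pick anything up, leave everything else alone, and take the hand away at the end.

Things in the scene. Friction and masses are not known exactly. Their poses are not given: they have to be found in the camera images.
- stirrer: Four-place magnetic stirrer, about 3 kg, loose on four feet: low cream case with a flat steel top, 280 (x) x 210 (y) mm, underside 16 mm and top 68 mm above the bench. Origin on the bench under its middle, z up. Its control panel with four dials is on its +x face, which looks away from the robot. A glass beaker stands on the top near the panel, on the robot's left.
- stirrer_corner (a point): Point on the flat top of the stirrer straight above the short foot, 25 mm in from both edges of that corner (stirrer frame -115, -80, +68 mm): the place to press. Before the wedge is in, a press of a few N here rocks the corner down 4 to 7 mm until the short foot meets the bench.
- short_foot (a point): Lowest point of the short foot's domed underside, straight below stirrer_corner, 4 to 7 mm above the bench, a height that differs each time. The rubber feet, 21 mm across, stand at x = +-115, y = +-80 mm in the stirrer frame; the short one is at (-115, -80), the corner nearest the robot on the robot's right. Axes as the stirrer's.
- wedge: Plain softwood wedge flat on the bench, robot's right of the stirrer, thin end roughly towards the short foot: 150 x 38 mm, 2 mm thick at the thin end rising evenly to 14 mm at the butt, 45 g. Origin at the middle of its underside; +x to the thin end (x = +75 mm); butt, a flat upright face to push on, at x = -75 mm. Sliding takes under 1 N; once under the foot the push rises fast.
- wedge_face (a point): Middle of the wedge's sloping top face, above its origin, 8 mm above the bench. z is square to the slope, x runs down the slope to the thin end. A push of some 4 N on the butt makes the wedge snug, and it stays so by itself; above about 10 N the push shoves the stirrer along the bench.
- marker: Marker pen, 130 mm long, 15 mm thick, lying beside the wedge's way; leave it. Origin under its middle, x along it.
- flask: Closed clear plastic bottle, 54 mm across, 105 mm high, standing on the robot's right of the stirrer near its panel side; leave it. Origin under its middle.
- jar_a: Open glass jar, 68 mm across, 105 mm high, on the bench; leave it. Origin under its middle.
- jar_b: A second such jar; leave it. Origin under its middle.
- reagent: Closed amber bottle, 60 mm across, 125 mm high; leave it. Origin under its middle.
- bowl: Steel mixing bowl, 150 mm across, 85 mm high; leave it. Origin under its middle.
- beaker: Open glass beaker, 72 mm across, 100 mm high, standing on the stirrer's top at (+64, +50) mm in the stirrer frame; leave it there. Origin under its middle.
Things that resemble listed ones, but are neither listed nor needed, are in the scene too. Of the things that look like the wedge, take the one that is farthest to the robot's left at the start.

How it is judged:
On the way:
1. with the wedge under the short foot, the stirrer's top is pressed over that corner and does not give (contact force between the fingers and stirrer above 5 N and horizontal distance between the grasp point and stirrer_corner below 0.05 m and height (world z) of the grasp point above 0.07 m and angle between stirrer's own z axis and vertical below 0.01 rad and z of short_foot in the frame of wedge_face below 0.0012 m and x of short_foot in the frame of wedge between -0.075 and 0.072 m and y of short_foot in the frame of wedge between -0.018 and 0.018 m), for 0.2 s.
At the end, for the whole second after the job is handed in: Stirrer level (0.6 deg) and still; wedge flat, the short foot over its top face (18 mm of its middle line) with under 1.2 mm of play; earlier, wedge in place, the top was pressed with over 5 N within 50 mm of the corner point for 0.2 s, tilting under 0.6 deg (z of short_foot in the frame of wedge_face below 0.0012 m and x of short_foot in the frame of wedge between -0.075 and 0.072 m and y of short_foot in the frame of wedge between -0.018 and 0.018 m and angle between stirrer's own z axis and vertical below 0.01 rad and angle between wedge's own z axis and vertical below 0.03 rad and linear speed of each of stirrer, wedge below 0.01 m/s); the robot touches nothing.
It fails at once if the wedge is lifted off the bench (height (world z) of wedge above 0.01 m).
It fails at once if the stirrer is lifted or jacked up (height (world z) of stirrer above 0.008 m).
It fails at once if the stirrer is shoved more than 15 mm from its place (distance of stirrer from where it was at the start of the episode above 0.015 m).
It fails at once if a bystander is moved (distance of any of marker, flask, jar_a, jar_b, reagent, bowl, beaker from where it was at the start of the episode above 0.02 m).
It also fails if it takes over 48 s, if anything falls off the work surface, if the arm or the gripper's body presses on something with over 40 N, if the wrist force passes 120 N, or if a joint passes its speed limit or range.

## Working session

There is one attempt and no reset: what is moved stays moved. The work goes in short steps, Python scripts to look and compute and a tool call to move; the robot and the scene stay as the last step left them, time stands still between calls to the robot, and variables do not carry over. Pictures are saved under pics/ and viewed, at most 10 in all, crops included, and the job is handed in when it is done.

Besides the shell and the picture viewer there is one more tool, called after "Call:" by a JSON object that holds its "op" and its "data". step_arm: Moves the arm, as the interface text tells. Its arguments: {"type":"object","properties":{"steps":{"type":"array"},"claw":{"type":"number"},"grip_force":{"type":"number"}},"required":["steps"]}

```bash
mkdir -p pics; cat > h.py <<'E'
import numpy as np, cv2
from plant import sensors, vision, r
def snap(n,f):
    s=vision.snapshot(n); cv2.imwrite('pics/'+f,cv2.cvtColor(s['img'],cv2.COLOR_RGB2BGR)); return s
def ray(s,u,v,z):
    R=np.array(s['rotation']);p=np.array(s['position'])
    d=R@np.array([(u-s['cx'])/s['fx'],(v-s['cy'])/s['fy'],1]); return p+d*(z-p[2])/d[2]
def proj(s,P):
    R=np.array(s['rotation']);c=R.T@(np.array(P)-np.array(s['position']))
    return s['fx']*c[0]/c[2]+s['cx'],s['fy']*c[1]/c[2]+s['cy']
E
python3 - <<'E'
from h import *
for n in('top','scene'):
    s=snap(n,n+'0.png'); print(n,s['fx'],s['cx'],s['cy'],s['position'],np.round(s['rotation'],3).tolist())
st=sensors.get_state(); print(st['clock'],st['tool_pos'],st['eef_rot'],r.tip_extent,st['contact_force'])
E
```

```text
top 478.1712086525525 279.6351783218399 211.00008567757683 [ 0.38717699 -0.08574371  1.25378072] [0.709, -0.704, 0.032, -0.032]
scene 391.21567951968944 280.8379719356526 211.4682994132863 [0.92285133 0.05588213 0.8175107 ] [0.549, 0.792, -0.223, -0.147]
0.1 [ 0.14096466 -0.60830904  0.22420464] [ 9.93516422e-01  1.13685849e-01 -1.58008578e-04 -7.88388748e-04] 0.019 [-0.50632817  0.51402998 -0.89200318]
```

View pics/top0.png

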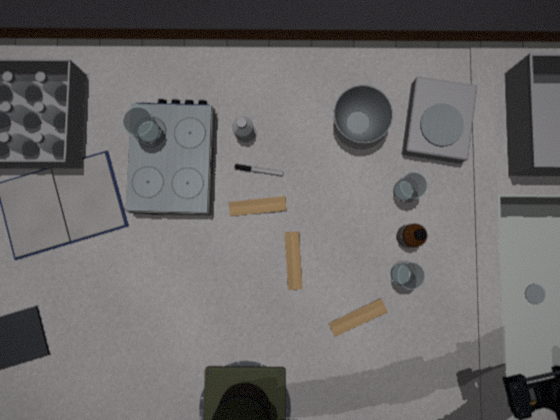

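View pics/scene0.png

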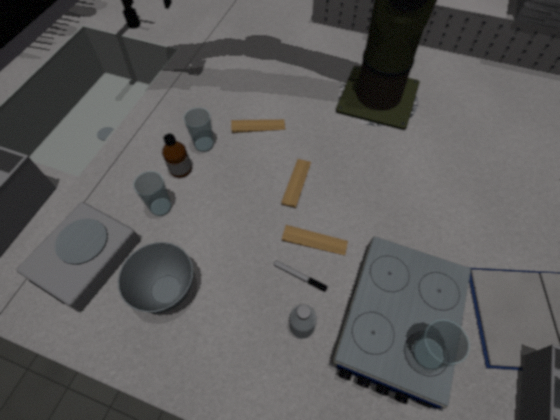

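The top view shows the stirrer at px (128–214, 102–214). The target wedge, the leftmost of three, is at about (257,206), with the marker at (258,170). Next I'll segment the wedge and enlarge this area.

```bash
python3 - <<'E'
from h import *
s=snap('top','t1.png'); im=s['img']; hsv=cv2.cvtColor(im,cv2.COLOR_RGB2HSV)
m=cv2.inRange(hsv,(8,70,90),(25,255,255)); m[:,:222]=0;m[:,292:]=0;m[:190]=0;m[228:]=0
c=max(cv2.findContours(m,0,2)[0],key=cv2.contourArea); b=cv2.boxPoints(cv2.minAreaRect(c))
for p in b: print(p,ray(s,*p,0)[:2].round(4),ray(s,*p,.014)[:2].round(4))
A=cv2.resize(im[90:225,115:300],None,fx=4.3,fy=4.3,interpolation=cv2.INTER_CUBIC)
cv2.imwrite('pics/t1c.png',cv2.convertScaleAbs(cv2.cvtColor(A,cv2.COLOR_RGB2BGR),alpha=1.4))
s=snap('scene','s1.png')
A=cv2.resize(s['img'][215:330,260:420],None,fx=5,fy=5,interpolation=cv2.INTER_CUBIC)
cv2.imwrite('pics/s1c.png',cv2.convertScaleAbs(cv2.cvtColor(A,cv2.COLOR_RGB2BGR),alpha=1.4))
E
```

```text
Traceback (most recent call last):
  File "h.py", line 7, in ray
    d=R@np.array([(u-s['cx'])/s['fx'],(v-s['cy'])/s['fy'],1]); return p+d*(z-p[2])/d[2]
      ~^~~~~~~~~~~~~~~~~~~~~~~~~~~~~~~~~~~~~~~~~~~~~~~~~~~~~~
ValueError: matmul: Input operand 1 has a mismatch in its core dimension 0, with gufunc signature (n?,k),(k,m?)->(n?,m?) (size 3 is different from 4)
```

Rotation is a quaternion, so I'll convert it.

```bash
sed -i "s/R=np.array(s\['rotation'\])/R=Rot.from_quat(s['rotation']).as_matrix()/; 1a from scipy.spatial.transform import Rotation as Rot" h.py; python3 - <<'E'
from h import *
s=snap('top','t1.png'); im=s['img']; hsv=cv2.cvtColor(im,cv2.COLOR_RGB2HSV)
m=cv2.inRange(hsv,(8,70,90),(25,255,255)); m[:,:222]=0;m[:,292:]=0;m[:190]=0;m[228:]=0
c=max(cv2.findContours(m,0,2)[0],key=cv2.contourArea); b=cv2.boxPoints(cv2.minAreaRect(c))
for p in b: print(p,ray(s,*p,0)[:2].round(4),ray(s,*p,.014)[:2].round(4))
A=cv2.resize(im[90:225,115:300],None,fx=4.3,fy=4.3,interpolation=cv2.INTER_CUBIC)
cv2.imwrite('pics/t1c.png',cv2.convertScaleAbs(cv2.cvtColor(A,cv2.COLOR_RGB2BGR),alpha=1.4))
s=snap('scene','s1.png')
A=cv2.resize(s['img'][215:330,260:420],None,fx=5,fy=5,interpolation=cv2.INTER_CUBIC)
cv2.imwrite('pics/s1c.png',cv2.convertScaleAbs(cv2.cvtColor(A,cv2.COLOR_RGB2BGR),alpha=1.4))
E
```

```text
[228.23285 201.71234] [0.5238 0.0504] [0.5223 0.0489]
[284.34793 195.80548] [ 0.5404 -0.0975] [ 0.5387 -0.0974]
[285.8493  210.06848] [ 0.5026 -0.1017] [ 0.5014 -0.1015]
[229.73422 215.97534] [0.4861 0.0458] [0.485  0.0444]
```

View pics/t1c.png

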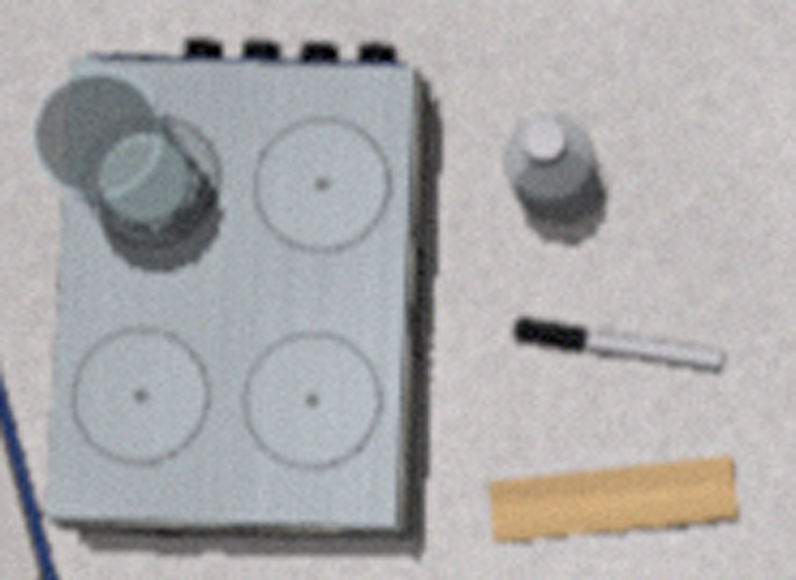

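View pics/s1c.png

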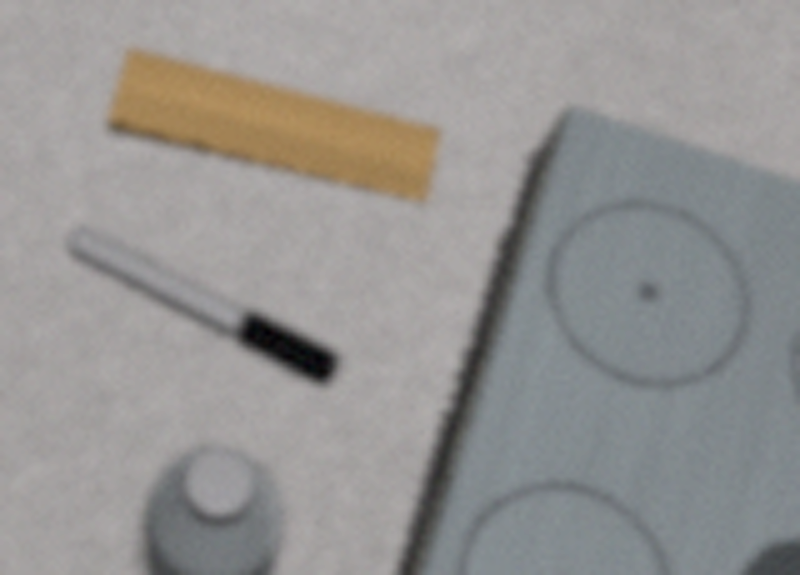

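The crops show the top-plate corners at crop px TL (75,60), TR (414,66), BR (401,527) and BL (50,520). The wedge's thin end is on the left, facing the stirrer, and the butt is on the right with clear space behind it.

```bash
python3 - <<'E'
from h import *
s=vision.snapshot('top')
C=np.array([[75,60],[414,66],[401,527],[50,520]])
W=np.array([ray(s,115+(u+.5)/4.3-.5,90+(v+.5)/4.3-.5,.068)[:2] for u,v in C])
M=np.array([[.14,.105],[.14,-.105],[-.14,-.105],[-.14,.105]])
w=W-W.mean(0); S=M.T@w; a=np.arctan2(S[0,1]-S[1,0],S[0,0]+S[1,1])
R=np.array([[np.cos(a),-np.sin(a)],[np.sin(a),np.cos(a)]])
print('res mm',((w-M@R.T)*1e3).round(1).tolist(),'yaw',np.degrees(a)); c=W.mean(0)
f=c+R@[-.115,-.08]; print('centre',c,'foot',f)
b=[(228.2,201.7),(229.7,216.),(284.8,195.8),(286.3,210.1)]
t=[ray(s,*p,.002)[:2] for p in b[:2]]; u=[ray(s,*p,.01)[:2] for p in b[2:]]
T=np.mean(t,0);B=np.mean(u,0); d=(T-B)/np.linalg.norm(T-B)
print('thin',T,'butt',B,'len',np.linalg.norm(T-B),'dir deg',np.degrees(np.arctan2(d[1],d[0])))
g=f-B; gd=g/np.linalg.norm(g)
print('foot-butt dist',np.linalg.norm(g),'dir',np.degrees(np.arctan2(g[1],g[0])),'along',g@d,'lateral left',d[0]*g[1]-d[1]*g[0])
for y in(-.16,):print('marker',[ray(s,115+x/4.3,90+v/4.3,.0075)[:2].round(3).tolist() for x,v in((517,330),(722,362))], 'other wedge', [ray(s,x,v,.01)[:2].round(3).tolist() for x,v in((292,232),(294,290))])
st=sensors.get_state(); print(Rot.from_quat(st['eef_rot']).as_matrix().round(3))
E
```

```text
res mm [[-3.6, -4.8], [-3.2, 4.8], [3.4, 3.3], [3.4, -3.3]] yaw -0.7517014524434753
centre [0.62782268 0.19306795] foot [0.51178303 0.11458356]
thin [0.50472454 0.04797326] butt [ 0.52044225 -0.10066979] len 0.14947174260853174 dir deg 96.0360989656918
foot-butt dist 0.21542744609136383 dir 92.30365315874876 along 0.21497050606245918 lateral left -0.014023767421690144
marker [[0.616, 0.033], [0.597, -0.093]] other wedge [[0.445, -0.118], [0.295, -0.124]]
[[ 0.974  0.226 -0.   ]
 [ 0.226 -0.974  0.   ]
 [-0.    -0.001 -1.   ]]
```

Plan: with the shut fingers (about 35 mm wide) square across the butt, push the wedge and turn it about 6° so it lines up with the foot at (0.512, 0.115). First I'll turn the tool and move over.

Call:
{"op": "step_arm", "data": {"steps": [[[0,0,0],[0,0,-10.4]],[[0,0,0],[0,0,-10.4]],[[0,0,0],[0,0,-10.4]],[[0,0,0],[0,0,-10.4]],[[0,0,0],[0,0,-10.4]],[[0,0,0],[0,0,-10.4]],[[0,0,0],[0,0,-10.4]],[[0,0,0],[0,0,-10.2]]], "claw": -1, "grip_force": 20}}

```text
clock: 1.3
tool_pos: [0.141, -0.6089, 0.2249]
eef_rot: [0.667, 0.745, -0.0, -0.0]
contact_force: [-0.1, 0.3, 0.4]
opening: 0.117
finger_force: 0.0
```

Call:
{"op": "step_arm", "data": {"steps": [[[3.47,3.59,0],[0,0,0]],[[3.47,3.59,0],[0,0,0]],[[3.47,3.59,0],[0,0,0]],[[3.47,3.59,0],[0,0,0]],[[3.47,3.59,0],[0,0,0]],[[3.47,3.59,0],[0,0,0]],[[3.47,3.59,0],[0,0,0]],[[3.47,3.59,0],[0,0,0]],[[3.47,3.59,0],[0,0,0]],[[3.47,3.59,0],[0,0,0]],[[3.47,3.59,0],[0,0,0]],[[3.47,3.59,0],[0,0,0]]]}}

```text
clock: 2.8
tool_pos: [0.5266, -0.1483, 0.225]
eef_rot: [0.669, 0.743, -0.0, 0.0]
contact_force: [0.6, -0.1, 0.1]
opening: 0.004
finger_force: 0.0
```

```bash
cat > g.py <<'E'
from h import *
import sys
x,y,z,yaw=map(float,sys.argv[1:5])
st=sensors.get_state(); R=Rot.from_quat(st['eef_rot']).as_matrix()
print('t',st['clock'],'pos',np.round(st['tool_pos'],4),'yaw',np.degrees(np.arctan2(R[1,0],R[0,0])).round(2),'down',R[:,2].round(3),'F',np.round(st['contact_force'],2),'open',st['opening'])
print('tool shift cm',(R.T@(np.array([x,y,z])-st['tool_pos'])*100).round(2))
E
python3 g.py .5255 -.1494 .023 96
```

```text
t 2.8 pos [ 0.5266 -0.1483  0.225 ] yaw 96.04 down [ 0. -0. -1.] F [ 0.62 -0.09  0.12] open 0.0038864121936311906
tool shift cm [-0.09 -0.13 20.2 ]
```

Call:
{"op": "step_arm", "data": {"steps": [[[-0.1,-0.1,5],[0,0,0]],[[0,0,5],[0,0,0]],[[0,0,5],[0,0,0]],[[0,0,3.5],[0,0,0]],[[0,0,1.6],[0,0,0]],[[0,0,0],[0,0,0]]]}}

```text
clock: 3.55
tool_pos: [0.5246, -0.1504, 0.0235]
eef_rot: [0.669, 0.744, -0.0, -0.0]
contact_force: [0.2, -0.7, 1.7]
opening: 0.004
finger_force: 0.0
```

Call:
{"op": "step_arm", "data": {"steps": [[[1,0,0],[0,0,0]],[[1,0,0],[0,0,0]],[[0.8,0,0],[0,0,0]],[[0.5,0,0],[0,0,0]],[[0.3,0,0],[0,0,0]],[[0.3,0,0],[0,0,0]],[[0,0,0],[0,0,0]]]}}

```text
clock: 4.42
tool_pos: [0.5206, -0.1116, 0.0239]
eef_rot: [0.669, 0.743, -0.0, -0.0]
contact_force: [0.5, 0.8, 0.6]
opening: 0.002
finger_force: 0.0
```

```bash
python3 g.py .5204 -.1007 .023 96; python3 - <<'E'
from h import *
s=snap('scene','s2.png')
A=cv2.resize(s['img'][190:330,220:420],None,fx=4,fy=4,interpolation=cv2.INTER_CUBIC)
cv2.imwrite('pics/s2c.png',cv2.convertScaleAbs(cv2.cvtColor(A,cv2.COLOR_RGB2BGR),alpha=1.4))
E
```

```text
t 4.425 pos [ 0.5206 -0.1116  0.0239] yaw 96.06 down [-0. -0. -1.] F [0.49 0.76 0.64] open 0.0023847709650568908
tool shift cm [1.09 0.09 0.09]
```

View pics/s2c.png

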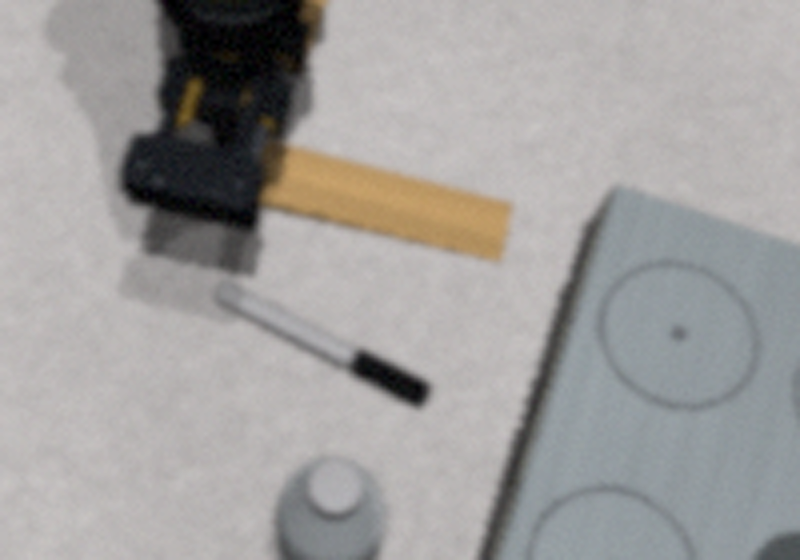

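The scene view shows the fingers right behind the butt, square to it, with marker and flask clear. Now I push 50 mm while turning 6°.

Call:
{"op": "step_arm", "data": {"steps": [[[0.5,-0.03,0],[0,0,0.6]],[[0.5,-0.04,0],[0,0,0.6]],[[0.5,-0.04,0],[0,0,0.6]],[[0.5,-0.05,0],[0,0,0.6]],[[0.5,-0.05,0],[0,0,0.6]],[[0.5,-0.06,0],[0,0,0.6]],[[0.5,-0.06,0],[0,0,0.6]],[[0.5,-0.07,0],[0,0,0.6]],[[0.5,-0.08,0],[0,0,0.6]],[[0.5,-0.08,0],[0,0,0.6]],[[0,0,0],[0,0,0]]]}}

```text
clock: 5.85
tool_pos: [0.5121, -0.0615, 0.0239]
eef_rot: [0.707, 0.708, 0.0, -0.0]
contact_force: [-0.1, 0.5, -0.1]
opening: 0.006
finger_force: 0.0
```

```bash
python3 g.py .512 -.02 .023 90; python3 - <<'E'
from h import *
s=snap('scene','s3.png'); a=snap('top','t3.png')
c=lambda i:cv2.resize(i,None,fx=4,fy=4,interpolation=cv2.INTER_CUBIC)
A=np.hstack([c(s['img'][200:320,290:395]),c(a['img'][140:260,195:290])])
cv2.imwrite('pics/s3c.png',cv2.convertScaleAbs(cv2.cvtColor(A,cv2.COLOR_RGB2BGR),alpha=1.4))
E
```

```text
t 5.85 pos [ 0.5121 -0.0615  0.0239] yaw 90.1 down [-0.  0. -1.] F [-0.06  0.48 -0.07] open 0.006088059443965003
tool shift cm [ 4.15 -0.01  0.09]
```

View pics/s3c.png

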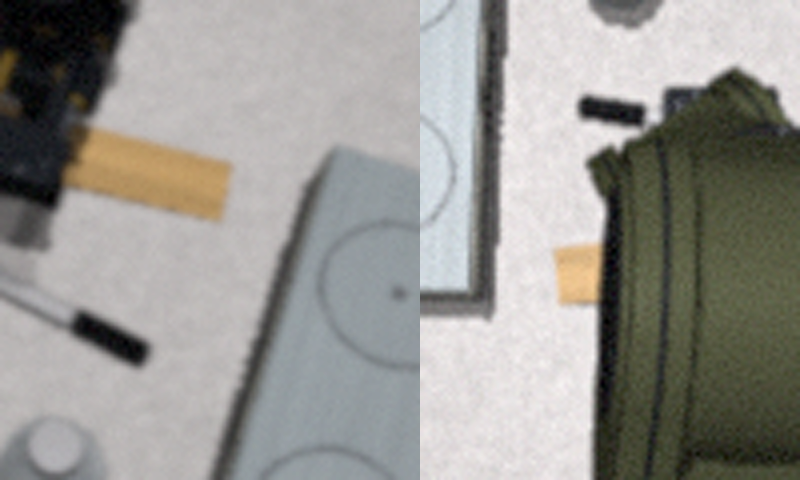

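The thin end is still at its old pixels (top about 229,209), so the wedge has not moved although the fingers have gone 50 mm forward. I'll check the geometry by triangulating from both cameras.

```bash
python3 - <<'E'
from h import *
s=vision.snapshot('scene');a=vision.snapshot('top')
for p in((290+231/4,200+162/4),(290+222/4,200+222/4)): print('scene thin',p,ray(s,*p,.002))
for p in((229,202),(230.5,215.75)): print('top thin',p,ray(a,*p,.002))
st=sensors.get_state();P=st['tool_pos'];print(P)
print('tip in scene',proj(s,P-[0,0,.019]),'in top',proj(a,P-[0,0,.019]))
# initial views: butt in s1 crop
for p in((260+130/5,215+48/5),(260+110/5,215+125/5)): print('butt0 scene',ray(s,*p,.014))
i0=cv2.imread('pics/scene0.png');i1=cv2.imread('pics/s3.png')
A=cv2.resize(i1[150:290,220:380],None,fx=5,fy=4.2,interpolation=cv2.INTER_CUBIC)
cv2.imwrite('pics/x.png',cv2.convertScaleAbs(A,alpha=2.2,beta=10))
E
```

```text
scene thin (347.75, 240.5) [0.48790928 0.04578857 0.002     ]
scene thin (345.5, 255.5) [0.52645093 0.05139748 0.002     ]
top thin (229, 202) [0.52281368 0.04812892 0.002     ]
top thin (230.5, 215.75) [0.48652707 0.04360834 0.002     ]
[ 0.51215852 -0.06240339  0.0238971 ]
tip in scene (np.float64(300.3387818435205), np.float64(234.17790051131422)) in top (np.float64(270.92848763239937), np.float64(206.19086557239362))
butt0 scene [ 0.50457399 -0.10101342  0.014     ]
butt0 scene [ 0.54566069 -0.09551591  0.014     ]
```

View pics/x.png

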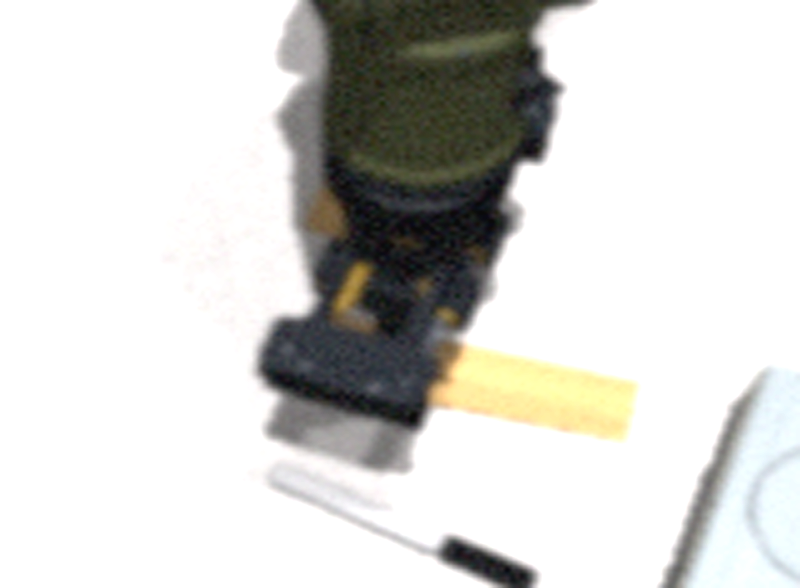

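The images show the wedge unmoved and the force stayed near zero, so the shut fingertips are probably higher than r.tip_extent suggests. I'll go back behind the butt and feel for the bench.

Call:
{"op": "step_arm", "data": {"steps": [[[0,0,-1],[0,0,0]],[[-2,0.3,0],[0,0,-2]],[[-2,0.3,0],[0,0,-2]],[[-2,0.3,0],[0,0,-2]],[[0,0,1],[0,0,0]],[[0,0,0],[0,0,0]]]}}

```text
clock: 6.8
tool_pos: [0.5226, -0.1206, 0.0234]
eef_rot: [0.669, 0.744, -0.0, -0.001]
contact_force: [-0.5, 0.5, 0.4]
opening: 0.0
finger_force: 0.0
```

Call:
{"op": "step_arm", "data": {"steps": [[[0,0,0.1],[0,0,0]],[[0,0,0.1],[0,0,0]],[[0,0,0],[0,0,0]]]}}

```text
clock: 7.18
tool_pos: [0.5233, -0.1212, 0.0219]
eef_rot: [0.669, 0.744, -0.0, -0.0]
contact_force: [0.2, 0.3, -0.7]
opening: 0.004
finger_force: 0.0
```

Call:
{"op": "step_arm", "data": {"steps": [[[0,0,0.1],[0,0,0]],[[0,0,0.1],[0,0,0]],[[0,0,0],[0,0,0]]]}}

```text
clock: 7.55
tool_pos: [0.5233, -0.1217, 0.0198]
eef_rot: [0.669, 0.743, -0.0, -0.0]
contact_force: [-0.0, -0.1, 0.6]
opening: 0.006
finger_force: 0.0
```

Call:
{"op": "step_arm", "data": {"steps": [[[0,0,0.1],[0,0,0]],[[0,0,0.1],[0,0,0]],[[0,0,0],[0,0,0]]]}}

```text
clock: 7.92
tool_pos: [0.5233, -0.1217, 0.0178]
eef_rot: [0.669, 0.743, -0.0, -0.0]
contact_force: [0.3, 0.5, -0.1]
opening: 0.003
finger_force: 0.0
```

Call:
{"op": "step_arm", "data": {"steps": [[[0,0,0.1],[0,0,0]],[[0,0,0.1],[0,0,0]],[[0,0,0],[0,0,0]]]}}

```text
clock: 8.3
tool_pos: [0.5232, -0.1217, 0.0158]
eef_rot: [0.669, 0.743, -0.0, -0.0]
contact_force: [-1.1, 0.4, 0.9]
opening: 0.004
finger_force: 0.0
```

Call:
{"op": "step_arm", "data": {"steps": [[[0,0,0.1],[0,0,0]],[[0,0,0.1],[0,0,0]],[[0,0,0],[0,0,0]]]}}

```text
clock: 8.68
tool_pos: [0.5232, -0.1217, 0.0138]
eef_rot: [0.669, 0.743, -0.0, -0.0]
contact_force: [-1.6, 0.4, -0.1]
opening: 0.007
finger_force: 0.0
```

No bench contact yet, 5 mm below the nominal tip height. That confirms the tips are higher than nominal, so I'll keep probing.

Call:
{"op": "step_arm", "data": {"steps": [[[0,0,0.1],[0,0,0]],[[0,0,0.1],[0,0,0]],[[0,0,0],[0,0,0]]]}}

```text
clock: 9.05
tool_pos: [0.5232, -0.1217, 0.0118]
eef_rot: [0.669, 0.743, -0.0, -0.0]
contact_force: [0.3, -0.6, -0.4]
opening: 0.005
finger_force: 0.0
```

Call:
{"op": "step_arm", "data": {"steps": [[[0,0,0.1],[0,0,0]],[[0,0,0.1],[0,0,0]],[[0,0,0],[0,0,0]]]}}

```text
clock: 9.43
tool_pos: [0.5233, -0.1217, 0.0098]
eef_rot: [0.669, 0.743, -0.0, -0.0]
contact_force: [-0.7, 0.5, -0.1]
opening: 0.004
finger_force: 0.0
```

Call:
{"op": "step_arm", "data": {"steps": [[[0,0,0.1],[0,0,0]],[[0,0,0.1],[0,0,0]],[[0,0,0],[0,0,0]]]}}

```text
clock: 9.8
tool_pos: [0.5232, -0.1217, 0.0078]
eef_rot: [0.669, 0.743, -0.0, -0.0]
contact_force: [1.4, 0.7, 0.0]
opening: 0.007
finger_force: 0.0
```

Call:
{"op": "step_arm", "data": {"steps": [[[0,0,0.1],[0,0,0]],[[0,0,0.1],[0,0,0]],[[0,0,0],[0,0,0]]]}}

```text
clock: 10.18
tool_pos: [0.5232, -0.1217, 0.0058]
eef_rot: [0.669, 0.743, -0.0, -0.0]
contact_force: [0.3, -0.1, 0.7]
opening: 0.002
finger_force: 0.0
```

```bash
python3 - <<'E'
from h import *
st=sensors.get_state(); print({k:np.round(v,3).tolist() for k,v in st.items()}, r.tip_extent,[k for k in dir(r) if k[0]!='_'])
s=snap('scene','s4.png');a=snap('top','t4.png')
P=st['tool_pos'];print('tcp scene',proj(s,P),'tcp top',proj(a,P))
c=lambda i:cv2.resize(i,None,fx=4,fy=4,interpolation=cv2.INTER_CUBIC)
A=np.hstack([c(s['img'][170:310,250:350]),c(a['img'][140:280,220:320])])
cv2.imwrite('pics/s4c.png',cv2.convertScaleAbs(cv2.cvtColor(A,cv2.COLOR_RGB2BGR),alpha=1.8,beta=10))
E
```

```text
{'clock': 10.175, 'q': [0.298, 0.944, -0.26, 1.959, 0.7, 0.33, -0.425], 'qd': [0.002, -0.002, -0.001, -0.001, -0.0, 0.002, 0.001], 'joint_torque': [-0.011, -52.147, -2.345, -4.88, -0.018, -0.025, -0.004], 'tool_pos': [0.523, -0.122, 0.006], 'eef_rot': [0.669, 0.743, -0.0, -0.0], 'contact_force': [0.299, -0.063, 0.704], 'moment': [-0.039, -0.052, -0.02], 'finger_force': 0.0, 'opening': 0.002} 0.019 ['Unreachable', 'tip_extent']
tcp scene (np.float64(275.01405602685696), np.float64(230.10717953495123)) tcp top (np.float64(293.5357150004561), np.float64(202.1061796987989))
```

View pics/s4c.png

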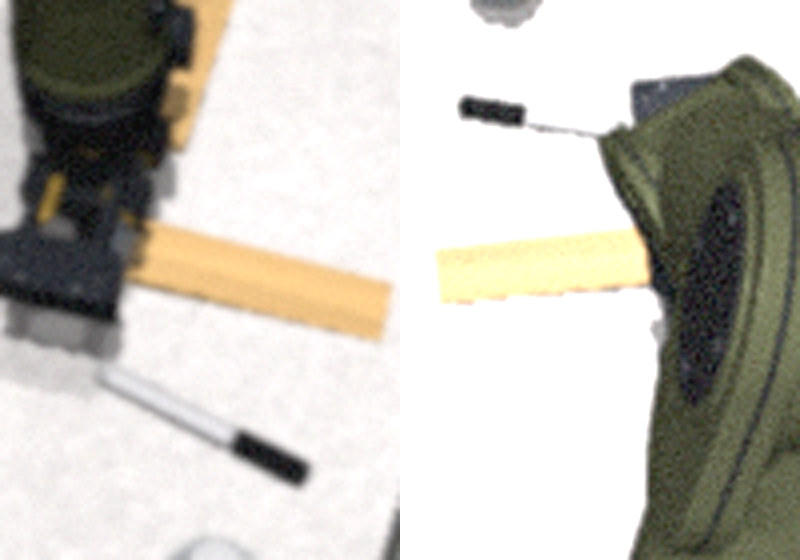

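```bash
python3 - <<'E'
from h import *
s=vision.snapshot('scene')
for z in(.03,.045,.051,.06,.07,.08,.1,.12): print(z,ray(s,279.2,250,z)[:2].round(3),np.round(proj(s,(.612,-.075,z)),1))
E
```

```text
0.03 [ 0.579 -0.09 ] [280.  265.3]
0.045 [ 0.585 -0.087] [279.8 262.5]
0.051 [ 0.588 -0.086] [279.8 261.3]
0.06 [ 0.592 -0.084] [279.7 259.6]
0.07 [ 0.596 -0.082] [279.7 257.6]
0.08 [ 0.6  -0.08] [279.6 255.6]
0.1 [ 0.609 -0.077] [279.4 251.5]
0.12 [ 0.618 -0.073] [279.3 247.1]
```

The gripper body's visible corner fits a height of about 0.1 m, not 0.05 m, so the hand really stands higher than the readings say. I'll probe further in small steps.

Call:
{"op": "step_arm", "data": {"steps": [[[0,0,0.2],[0,0,0]],[[0,0,0.2],[0,0,0]]]}}

```text
clock: 10.58
tool_pos: [0.5233, -0.1217, 0.0018]
eef_rot: [0.669, 0.743, -0.0, 0.0]
contact_force: [-0.2, 0.5, 0.7]
opening: 0.002
finger_force: 0.0
```

Call:
{"op": "step_arm", "data": {"steps": [[[0,0,0.2],[0,0,0]],[[0,0,0.2],[0,0,0]]]}}

```text
clock: 10.82
tool_pos: [0.5233, -0.1217, -0.0023]
eef_rot: [0.669, 0.743, -0.0, 0.0]
contact_force: [0.8, -0.3, -0.6]
opening: 0.007
finger_force: 0.0
```

Call:
{"op": "step_arm", "data": {"steps": [[[0,0,0.2],[0,0,0]],[[0,0,0.2],[0,0,0]]]}}

```text
clock: 11.08
tool_pos: [0.5233, -0.1217, -0.0063]
eef_rot: [0.669, 0.743, -0.0, 0.0]
contact_force: [0.0, -1.3, -0.3]
opening: 0.005
finger_force: 0.0
```

The reported TCP is now below the bench with no force, so the pose reading has a large height error. I'll continue until contact.

Call:
{"op": "step_arm", "data": {"steps": [[[0,0,0.2],[0,0,0]],[[0,0,0.2],[0,0,0]]]}}

```text
clock: 11.32
tool_pos: [0.5233, -0.1217, -0.0102]
eef_rot: [0.669, 0.743, -0.0, 0.0]
contact_force: [0.6, -0.1, -0.5]
opening: 0.006
finger_force: 0.0
```

Call:
{"op": "step_arm", "data": {"steps": [[[0,0,0.2],[0,0,0]],[[0,0,0.2],[0,0,0]]]}}

```text
clock: 11.58
tool_pos: [0.5233, -0.1217, -0.0134]
eef_rot: [0.669, 0.743, -0.0, 0.0]
contact_force: [-3.9, 1.1, 24.7]
opening: 0.007
finger_force: 12.2
```

Call:
{"op": "step_arm", "data": {"steps": [[[0,0,0.2],[0,0,0]],[[0,0,0.2],[0,0,0]]]}}

```text
clock: 11.82
tool_pos: [0.5234, -0.1217, -0.0135]
eef_rot: [0.669, 0.744, -0.0, 0.002]
contact_force: [-10.9, 2.5, 63.6]
opening: 0.006
finger_force: 31.9
```

```bash
python3 - <<'E'
from h import *
st=sensors.get_state(); print(st['tool_pos'],st['contact_force'],st['joint_torque'])
s=snap('scene','s5.png'); a=cv2.imread('pics/s4.png')
b=cv2.imread('pics/s5.png')
# vertical motion of gripper body between s4 and s5
t=a[222:248,251:281]; m=cv2.matchTemplate(b[205:280,235:300],t,cv2.TM_CCOEFF_NORMED); print(cv2.minMaxLoc(m)[1::2],'expected no-move loc (16,17)')
print([np.round(proj(s,(.612,-.075,z)),1) for z in(.10,.09,.08,.076)])
E
```

```text
[ 0.52336641 -0.12171672 -0.0135461 ] [-10.88194762   2.47157786  63.58311509] [-5.67773602e-02 -2.26035905e+01  2.47487118e-01 -6.97752669e+00
  6.72773514e-01 -2.67793760e+00  2.01392005e-02]
(0.943580150604248, (16, 21)) expected no-move loc (16,17)
[array([279.4, 251.5]), array([279.5, 253.6]), array([279.6, 255.6]), array([279.6, 256.4])]
```

I found the bench at a reading of z ≈ -0.0133, so true z ≈ reading + 0.032. I'll raise the tips to about 5 mm, push again, and track the wedge numerically.

Call:
{"op": "step_arm", "data": {"steps": [[[0,0,-1.0],[0,0,0]],[[0,0.1,0],[0,0,0]],[[0.4,0,0],[0,0,0]],[[0.4,0,0],[0,0,0]],[[0.4,0,0],[0,0,0]],[[0.4,0,0],[0,0,0]],[[0.4,0,0],[0,0,0]],[[0.4,0,0],[0,0,0]],[[0,0,0],[0,0,0]]]}}

```text
clock: 13.0
tool_pos: [0.5218, -0.0972, -0.008]
eef_rot: [0.669, 0.744, 0.0, -0.0]
contact_force: [0.8, -0.1, 0.5]
opening: 0.006
finger_force: 0.0
```

```bash
cat > w.py <<'E'
from h import *
# fit wedge thin end & direction from scene view colour mask, foot from first estimate
s=snap('scene','w_%d.png'%(1000*sensors.get_state()['clock'])); 
hsv=cv2.cvtColor(s['img'],cv2.COLOR_RGB2HSV); m=cv2.inRange(hsv,(8,70,70),(25,255,255))
m[:215]=0;m[275:]=0;m[:,:285]=0;m[:,400:]=0
n,l,stt,_=cv2.connectedComponentsWithStats(m); k=1+np.argmax(stt[1:,4]); v,u=np.nonzero(l==k)
P=np.array([ray(s,a,b,.005)[:2] for a,b in zip(u,v)])
y1=P[:,1].max(); Q=[]
for y in np.arange(y1-.06,y1-.008,.004):
    S=P[abs(P[:,1]-y)<.003]
    Q.append((y,(S[:,0].min()+S[:,0].max())/2))
f=np.polyfit(*np.array(Q).T,1)
print('thin y~',y1.round(4),'x at thin',np.polyval(f,y1).round(4),'x at foot',np.polyval(f,.1146).round(4),'dir',90-np.degrees(np.arctan(f[0])),'n',len(u))
st=sensors.get_state();R=Rot.from_quat(st['eef_rot']).as_matrix()
print(st['clock'],st['tool_pos'].round(4),'yaw',np.degrees(np.arctan2(R[1,0],R[0,0])).round(2),st['contact_force'].round(2))
E
python3 w.py
```

```text
thin y~ 0.0627 x at thin 0.507 x at foot 0.5027 dir 94.82847079083723 n 888
13.05 [ 0.5218 -0.0975 -0.008 ] yaw 96.08 [-0.63  0.44 -0.83]
```

The wedge now moves with the fingers (thin end at y ≈ 0.063). I'll steer it 6° round while pushing about 32 mm.

Call:
{"op": "step_arm", "data": {"steps": [[[0.4,-0.1,0],[0,0,0.75]],[[0.4,-0.1,0],[0,0,0.75]],[[0.4,-0.1,0],[0,0,0.75]],[[0.4,-0.1,0],[0,0,0.75]],[[0.4,-0.1,0],[0,0,0.75]],[[0.4,-0.1,0],[0,0,0.75]],[[0.4,-0.1,0],[0,0,0.75]],[[0.4,-0.1,0],[0,0,0.75]],[[0,0,0],[0,0,0]]]}}

```text
clock: 14.18
tool_pos: [0.5118, -0.0657, -0.0081]
eef_rot: [0.707, 0.708, 0.0, -0.0]
contact_force: [-0.7, 0.9, 0.7]
opening: 0.004
finger_force: 0.0
```

```bash
python3 w.py
```

```text
thin y~ 0.0896 x at thin 0.5145 x at foot 0.515 dir 88.91327679891799 n 890
14.225 [ 0.5118 -0.066  -0.0081] yaw 90.08 [-0.29  0.57  0.65]
```

Call:
{"op": "step_arm", "data": {"steps": [[[0.4,0,0],[0,0,0]],[[0.4,0,0],[0,0,0]],[[0.4,0,0],[0,0,0]],[[0.4,0,0],[0,0,0]],[[0.4,0,0],[0,0,0]],[[0.4,0,0],[0,0,0]],[[0.4,0,0],[0,0,0]],[[0.4,0,0],[0,0,0]],[[0,0,0],[0,0,0]]]}}

```text
clock: 15.35
tool_pos: [0.5119, -0.0337, -0.0081]
eef_rot: [0.707, 0.708, 0.0, -0.0]
contact_force: [-0.6, -0.1, 0.1]
opening: 0.005
finger_force: 0.0
```

Call:
{"op": "step_arm", "data": {"steps": [[[0.2,0,0],[0,0,0]],[[0.2,0,0],[0,0,0]],[[0.1,0,0],[0,0,0]],[[0.1,0,0],[0,0,0]]]}}

```text
clock: 15.85
tool_pos: [0.5118, -0.0283, -0.0081]
eef_rot: [0.707, 0.707, -0.0, 0.0]
contact_force: [0.5, 0.0, -0.5]
opening: 0.0
finger_force: 0.1
```

Call:
{"op": "step_arm", "data": {"steps": [[[0.15,0,0],[0,0,0]],[[0.1,0,0],[0,0,0]],[[0.1,0,0],[0,0,0]]]}}

```text
clock: 16.23
tool_pos: [0.5118, -0.0248, -0.0081]
eef_rot: [0.707, 0.707, -0.0, 0.0]
contact_force: [-0.8, 0.0, -0.5]
opening: 0.007
finger_force: 0.1
```

Call:
{"op": "step_arm", "data": {"steps": [[[0.1,0,0],[0,0,0]],[[0.1,0,0],[0,0,0]],[[0.1,0,0],[0,0,0]]]}}

```text
clock: 16.6
tool_pos: [0.5118, -0.0218, -0.0081]
eef_rot: [0.707, 0.707, -0.0, 0.0]
contact_force: [0.6, -0.5, 0.8]
opening: 0.005
finger_force: 0.1
```

Call:
{"op": "step_arm", "data": {"steps": [[[0.1,0,0],[0,0,0]],[[0.1,0,0],[0,0,0]],[[0.1,0,0],[0,0,0]]]}}

```text
clock: 16.98
tool_pos: [0.5118, -0.0187, -0.0081]
eef_rot: [0.707, 0.707, -0.0, 0.0]
contact_force: [0.2, -1.1, 0.0]
opening: 0.009
finger_force: 0.2
```

Call:
{"op": "step_arm", "data": {"steps": [[[0.1,0,0],[0,0,0]],[[0.1,0,0],[0,0,0]],[[0.1,0,0],[0,0,0]]]}}

```text
clock: 17.35
tool_pos: [0.5118, -0.0158, -0.0081]
eef_rot: [0.707, 0.707, -0.0, 0.0]
contact_force: [0.7, -1.0, -0.2]
opening: 0.004
finger_force: 0.3
```

Call:
{"op": "step_arm", "data": {"steps": [[[0.1,0,0],[0,0,0]],[[0.1,0,0],[0,0,0]],[[0.1,0,0],[0,0,0]]]}}

```text
clock: 17.73
tool_pos: [0.5117, -0.0134, -0.0081]
eef_rot: [0.707, 0.707, -0.0, 0.0]
contact_force: [-0.4, -2.4, 0.2]
opening: 0.007
finger_force: 1.2
```

Resistance is building, so I'll use finer steps.

Call:
{"op": "step_arm", "data": {"steps": [[[0.05,0,0],[0,0,0]],[[0,0,0],[0,0,0]]]}}

```text
clock: 17.98
tool_pos: [0.5117, -0.0128, -0.0081]
eef_rot: [0.707, 0.707, -0.0, 0.0]
contact_force: [-0.0, -3.1, 0.9]
opening: 0.006
finger_force: 1.4
```

Call:
{"op": "step_arm", "data": {"steps": [[[0.04,0,0],[0,0,0]],[[0,0,0],[0,0,0]]]}}

```text
clock: 18.23
tool_pos: [0.5117, -0.0123, -0.0081]
eef_rot: [0.707, 0.707, -0.0, 0.0]
contact_force: [0.1, -4.1, 0.1]
opening: 0.003
finger_force: 1.7
```

Call:
{"op": "step_arm", "data": {"steps": [[[0.06,0,0],[0,0,0]],[[0,0,0],[0,0,0]]]}}

```text
clock: 18.48
tool_pos: [0.5118, -0.0115, -0.0081]
eef_rot: [0.707, 0.707, -0.0, 0.0]
contact_force: [-0.3, -2.6, -0.2]
opening: 0.007
finger_force: 1.9
```

```bash
python3 w.py; python3 - <<'E'
from h import *
st=sensors.get_state();print(st['finger_force'])
a=snap('top','t6.png'); A=cv2.imread('pics/t1.png'); B=cv2.imread('pics/t6.png')
t=A[160:222,130:200]; m=cv2.matchTemplate(B[150:232,120:210],t,cv2.TM_CCOEFF_NORMED); print('stirrer shift px from (10,10):',cv2.minMaxLoc(m)[1::2], cv2.phaseCorrelate(np.float32(A[110:222,125:200,1]),np.float32(B[110:222,125:200,1])))
E
```

```text
thin y~ 0.0902 x at thin 0.5133 x at foot 0.5138 dir 88.6938374053653 n 524
18.525 [ 0.5117 -0.0115 -0.0081] yaw 90.04 [ 0.13 -3.51  0.35]
1.89353222027421
stirrer shift px from (10,10): (0.7036256790161133, (0, 10)) ((0.3532991709888833, -0.019656185786367075), 0.6543846193949382)
```

The push is about 4 N and the wedge is snug and in line. One last small nudge, then I back off, rise and move over the corner.

Call:
{"op": "step_arm", "data": {"steps": [[[0.05,0,0],[0,0,0]],[[0,0,0],[0,0,0]]]}}

```text
clock: 18.82
tool_pos: [0.5117, -0.011, -0.0081]
eef_rot: [0.707, 0.707, -0.0, 0.0]
contact_force: [-0.3, -4.1, -0.0]
opening: 0.0
finger_force: 2.1
```

Call:
{"op": "step_arm", "data": {"steps": [[[-0.5,0,0],[0,0,0]],[[-1.5,0,0],[0,0,0]],[[0,0,-3],[0,0,0]],[[0,0,-4],[0,0,0]],[[0,0,-2],[0,0,0]],[[4,0,0],[0,0,0]],[[5,0,0],[0,0,0]],[[4,0,0],[0,0,0]],[[1.5,0,0],[0,0,0]],[[0,0,1.5],[0,0,0]],[[0,0,0],[0,0,0]]]}}

```text
clock: 20.2
tool_pos: [0.5107, 0.1111, 0.0654]
eef_rot: [0.708, 0.707, -0.002, 0.0]
contact_force: [-0.2, 0.2, 0.4]
opening: 0.005
finger_force: 0.0
```

```bash
python3 g.py .512 .1146 .055 90
```

```text
t 20.2 pos [0.5107 0.1111 0.0654] yaw 89.91 down [-0.003 -0.003 -1.   ] F [-0.21  0.24  0.37] open 0.0047704725293770175
tool shift cm [0.35 0.14 1.04]
```

Call:
{"op": "step_arm", "data": {"steps": [[[0.3,0,0.4],[0,0,0]],[[0,0,0.3],[0,0,0]],[[0,0,0.1],[0,0,0]],[[0,0,0.1],[0,0,0]]]}}

```text
clock: 20.7
tool_pos: [0.5118, 0.1171, 0.0579]
eef_rot: [0.707, 0.707, 0.0, 0.0]
contact_force: [-0.4, -0.4, 1.0]
opening: 0.003
finger_force: 0.0
```

Call:
{"op": "step_arm", "data": {"steps": [[[0,0,0.1],[0,0,0]],[[0,0,0.05],[0,0,0]]]}}

```text
clock: 20.95
tool_pos: [0.5117, 0.1172, 0.0564]
eef_rot: [0.707, 0.707, 0.0, 0.0]
contact_force: [0.1, -0.0, 0.1]
opening: 0.004
finger_force: 0.0
```

Call:
{"op": "step_arm", "data": {"steps": [[[0,0,0.1],[0,0,0]],[[0,0,0.05],[0,0,0]]]}}

```text
clock: 21.2
tool_pos: [0.5117, 0.1173, 0.0549]
eef_rot: [0.707, 0.707, -0.0, 0.0]
contact_force: [0.0, -0.1, 0.3]
opening: 0.005
finger_force: 0.0
```

Call:
{"op": "step_arm", "data": {"steps": [[[0,0,0.05],[0,0,0]],[[0,0,0.05],[0,0,0]]]}}

```text
clock: 21.45
tool_pos: [0.5117, 0.1172, 0.0539]
eef_rot: [0.707, 0.707, -0.0, 0.0]
contact_force: [-0.5, -1.0, 3.8]
opening: 0.004
finger_force: 1.7
```

Call:
{"op": "step_arm", "data": {"steps": [[[0,0,0.08],[0,0,0]],[[0,0,0],[0,0,0]],[[0,0,0],[0,0,0]]]}}

```text
clock: 21.82
tool_pos: [0.5117, 0.1172, 0.0538]
eef_rot: [0.707, 0.707, 0.0, 0.0]
contact_force: [-2.0, -1.2, 7.3]
opening: 0.005
finger_force: 3.7
```

Call:
{"op": "step_arm", "data": {"steps": [[[0,0,0.05],[0,0,0]],[[0,0,0],[0,0,0]],[[0,0,0],[0,0,0]],[[0,0,0],[0,0,0]]]}}

```text
clock: 22.32
tool_pos: [0.5117, 0.1172, 0.0537]
eef_rot: [0.707, 0.707, 0.0, 0.0]
contact_force: [-2.1, -0.6, 11.7]
opening: 0.007
finger_force: 5.8
```

At 12 N the corner gave only about 0.2 mm, so it is firm. I'll lift off, move away and take a final look.

Call:
{"op": "step_arm", "data": {"steps": [[[0,0,0.05],[0,0,0]],[[0,0,0],[0,0,0]],[[0,0,0],[0,0,0]]]}}

```text
clock: 22.7
tool_pos: [0.5117, 0.1171, 0.0536]
eef_rot: [0.707, 0.707, 0.0, 0.001]
contact_force: [-3.6, -1.0, 16.3]
opening: 0.005
finger_force: 7.9
```

Call:
{"op": "step_arm", "data": {"steps": [[[0,0,-2],[0,0,0]],[[0,0,-5],[0,0,0]],[[0,0,-5],[0,0,0]],[[-5,0,0],[0,0,0]],[[-5,0,0],[0,0,0]],[[-5,0,0],[0,0,0]],[[-5,0,0],[0,0,0]],[[-5,0,0],[0,0,0]],[[-5,0,0],[0,0,0]],[[0,0,0],[0,0,0]]]}}

```text
clock: 23.95
tool_pos: [0.5107, -0.1885, 0.1716]
eef_rot: [0.71, 0.704, -0.001, 0.001]
contact_force: [0.4, 0.8, 0.4]
opening: 0.005
finger_force: 0.0
```

```bash
python3 w.py; python3 - <<'E'
from h import *
s=snap('scene','s7.png'); a=snap('top','t7.png')
c=lambda i:cv2.resize(i,None,fx=3.5,fy=3.5,interpolation=cv2.INTER_CUBIC)
A=np.hstack([c(s['img'][210:350,285:385]),c(a['img'][90:230,170:290])])
cv2.imwrite('pics/s7c.png',cv2.convertScaleAbs(cv2.cvtColor(A,cv2.COLOR_RGB2BGR),alpha=1.4))
g=lambda f:np.float32(cv2.imread('pics/'+f,0)[98:220,125:218])
print(cv2.phaseCorrelate(g('t1.png'),g('t7.png')))
hsv=cv2.cvtColor(a['img'],cv2.COLOR_RGB2HSV); m=cv2.inRange(hsv,(8,70,90),(25,255,255)); m[:,:205]=0;m[:,292:]=0;m[:190]=0;m[225:]=0
k=max(cv2.findContours(m,0,2)[0],key=cv2.contourArea)
for p in cv2.boxPoints(cv2.minAreaRect(k)): print(p,ray(a,*p,.01)[:2].round(4))
E
```

```text
thin y~ 0.0902 x at thin 0.5135 x at foot 0.5142 dir 88.44926434204645 n 644
24.0 [ 0.5113 -0.1849  0.1718] yaw 89.79 [0.31 1.01 0.17]
((0.014973572361384413, 0.5012578785049726), 1.0660177122751873)
[211.75122 212.961  ] [0.4929 0.0918]
[212.18927 198.94345] [0.5297 0.0914]
[247.06146 200.0332 ] [5.274e-01 1.000e-04]
[246.62341 214.05075] [0.4906 0.0008]
```

View pics/s7c.png

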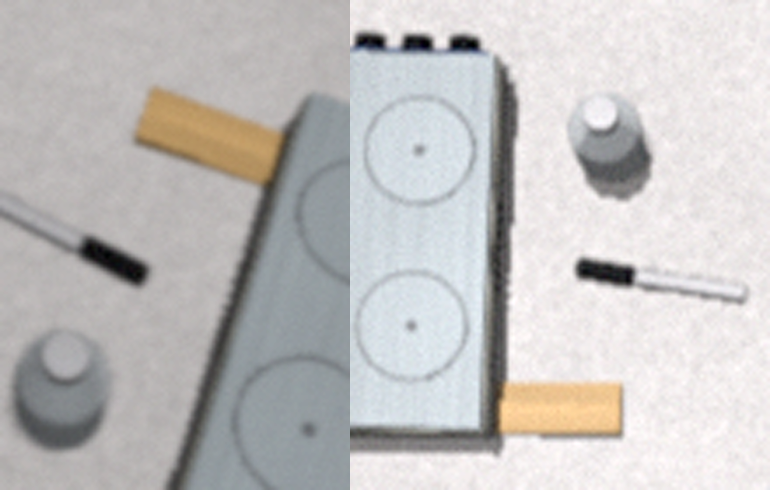

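The final view shows the wedge lined up under the near-right corner, butt at top px (247,207). The stirrer shifted less than 1 px, and the marker and flask look unmoved. Handing in.

```bash
python3 -c "
from plant import finish_job
print(finish_job())"
```

```text
the job is handed in; nothing more can be done
None
```

The wedge is snug under the short foot (about 4 N on the butt), the corner gave only about 0.3 mm under a 16 N press, the hand is clear, and the job is handed in; no verdict was shown.

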